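# Open the finish pressure pot

## Robot

A 7-joint arm with a two-finger parallel gripper is mounted at the origin on the work surface. World frame = base frame: x ahead of the robot, y to its left, z up, the work surface at z = 0. Lengths are in m, angles in rad, forces in N, time in s.
With the tool pointing down it reaches from about 0.4 to 0.85 m from the base axis. Payload 6.9 kg.
Tool frame: the origin (TCP) lies midway between the tips of the shut fingers; the grasp point (between the pads) lies arm.grip_depth behind it (arm.grip_depth is the distance from the TCP to the grasp point, in m); z points along the fingers, y is the direction in which the jaws open and shut (so a half turn about z gives the same grasp; the last joint's range is limited). The gripper opens to 85 mm and grips with 20 to 120 N. Pads are 22 mm wide; open, the fingers measure 114 mm over their backs; the gripper's body (76 mm by 85 mm) begins 54 mm behind the grasp point. The pads swing forward as they close: fully open they stand 13 mm farther back than shut.
Start: joints at [1.371, 0.507, -0.238, 1.5, 0.126, 1.149, -0.155], TCP at [0.188, -0.596, 0.231] pointing down, gripper open.
Joint ranges: [-3.08, 3.08], [-0.24, 2.05], [-1.43, 1.35], [0, 2.5], [-1.52, 4.66], [0.17, 1.96], [-2.89, 2.89]. Speed limits (rad/s): [2.39, 2.39, 3.14, 3.14, 3.14, 3.14, 3.14].

## Interface

Orientations are given as a 3x3 rotation matrix whose columns are the frame's x, y, z axes.
In Python, from rig import read_state, grab_frame, ticket, arm gives the robot as it stands.
- The arm moves only by the tool move_arm, never from a script. Its argument "motion" is one flat list of numbers, 7 for each row, row after row: the shift along the world's x, y, z in cm, then the turn, a rotation vector about the world's x, y, z in degrees, then the finger opening in cm, from 0 to 8.54. In form: [tx, ty, tz, ax, ay, az, fingers, tx, ty, tz, ax, ay, az, fingers, ...]. A call has 1 to 12 rows; each row is the pose to reach, as a shift and turn from the pose measured when the call began; what a row does not reach only later rows make up. A row lasts 1/8 s, in which the tool goes at most 62.5 mm and 10.7 degrees, less where a joint would pass 70% of its speed; a pose out of reach is approached as far as the arm can. A call with a gripper value outside its range is refused whole. The fingers move at their own pace and stop on an object; the grip force is fixed at half the most. Time passes only in rows, so rows that repeat a pose let the fingers close. It gives the time, the measured TCP pose, the force and the opening at its end, in the units of the state.
- read_state(): the state, without advancing time (a new reading comes with each control period).
- grab_frame(name): name is "scene" or "top"; returns a dict with "frame" (420x560x3 uint8, red, green, blue), "fov_y" (degrees; the focal length in pixels is half the picture's height over the tangent of half this angle, whatever the lens; pixels are square), "cx", "cy" (the principal point, pixels), "world_from_camera" (4x4, takes a point from camera to world coordinates). Camera axes: x right, y up, looking along -z (the intrinsics and any distortion apply to the point x, -y, -z); pixel columns grow to the right and rows downward; lengths in m; the calibration is good to about 2 mm. A picture is of the moment at which its call begins. There is no depth.
- ticket.finish_job(): hands the job in, once; it reports no verdict.
The state is a dict: "time_s": time; "qpos": joint angles; "dq": joint speeds; "joint_torque": joint torques, N m; "tool_pos": TCP position; "ee_rot": TCP orientation; "wrist_force": force on the tool from outside, world axes, zero at the start; "ft_torque": the same for the moment, N m; "gripper_width": finger opening in m.
Only numpy, scipy, OpenCV 4.12 (cv2) and the standard library are available. Lean on these libraries where they do the work, as an engineer would, in place of code of your own. Each camera call takes 0.05 s, during which the arm holds its last target.

## Task

The pressure pot's filler cap is locked on its slanted neck: turn it anticlockwise up to its first stop without pressing, then press it down and turn it on past the stop until it is released and springs up. Lift the cap off and set it down (do not drop it) standing upright on its plug on the floor of the shallow steel tray. Leave the tray and everything else on the bench where they are.

Things in the scene. Friction and masses are not known exactly. Their poses are not given: they have to be found in the camera images.
- pot: Small steel pressure pot fixed to a 160 x 160 x 18 mm plywood board; body 130 mm across, lid 142 mm across and 124 mm high at its top, a gauge at the other side of the lid up to 183 mm high. Origin: centre of the board's underside, z up. Its filler neck leans 30 degrees from vertical towards the pot's -x (which lies to the robot's left and a little towards it).
- neck: Steel bayonet collar on the slanted neck, fixed. z: neck axis, outward. Origin: on the axis, under the locked cap's disc. Tube 44 mm across, bore 33 mm, ends at z = -7 mm. Two C-shaped claws, 31 to 45 mm from the axis, overhangs at z = 7 to 11 mm, cover -20 to +47 degrees from +x and from -x (positive = anticlockwise seen from outside). A spring seat inside pushes the cap outward.
- neck_tooth (a point): Lower end of one of the two teeth (first stops) that hang 4.8 mm below the overhangs at the claws' anticlockwise ends (43 degrees from the neck's +x and -x). The cap's ears meet them at about 30 degrees (0.53 rad) of turn; pressed down 5 mm or more they pass beneath.
- cap: Dark cast metal cap, about 0.14 kg. Origin: centre of its disc's underside (disc 56 mm across, 8 mm thick), z out through the grip. Two ears along +x and -x, 12 mm wide, to 38 mm from the axis, z = 2 to 7 mm, caught under the claws. At the start its frame coincides with the neck's. It opens anticlockwise seen from outside (positive about z).
- cap_grip (a point): Middle of the cap's bar grip, on the cap's axis 26 mm above its origin. The bar lies along the cap's x: 46 mm long, 14 mm thick (y), from z = 7 to 40 mm. Frame as the cap's. Fingertips at cap z = 14 mm or more clear the claws.
- cap_plug (a point): Centre of the lower end of the cap's rubber plug (30 mm across, 20 mm long), 20 mm below the cap's origin. The plug sits in the neck's bore and clears it when the cap is drawn out along the axis more than 13 mm above its locked height. The cap is free of the claws from about 58 degrees (1.0 rad) of turn; 65 to 80 is well clear.
- seat (a joint): Travel along the neck's axis (m, + outward) of the spring seat under the cap; 0 with the cap locked, -0.007 with the cap pressed fully down, up to 0.008 with the cap released. It pushes the cap outward with about 7 N locked, 11 N fully down, 3.5 N released.
- tray: Shallow open steel tray lying loose on the bench, 130 (x) x 150 (y) x 14 mm high, walls and floor 3 mm thick, 0.45 kg. Origin: centre of its underside. With the cap standing on its plug on the tray's floor, the cap's origin is 23 mm above the tray's origin and its grip's top 63 mm above.
- sanding_block: Bystander: wooden sanding block 110 x 60 x 41 mm, origin centre of underside.
- file: Bystander: flat file with wooden handle, 330 mm long along x, about 20 mm high, lying; origin on the underside, 170 mm from the handle's end.
- glue: Bystander: white glue bottle 64 mm across, 150 mm high, origin centre of underside.
- jar: Bystander: jar 72 mm across, 90 mm high, origin centre of underside.
- mallet: Bystander: wooden mallet lying, handle along x (from -130 to 70 mm), head 64 mm across and 110 mm long along y at x = 90 mm.
- offcut: Bystander: strip of dark wood 200 x 45 x 22 mm, origin centre of underside.
- mug: Bystander: white mug 80 mm across, 90 mm high, handle at +y, origin centre of underside.
Things that resemble listed ones, but are neither listed nor needed, are in the scene too. There is more than one size of the tray; the one meant has the size given above.

How it is judged:
On the way, in this order (a step that is already met when the one before it is completed fails the run):
1. the cap is turned to its first stop (24 to 37 degrees) without being pressed (angle between the x axis of cap and the x axis of neck, either way round between 0.42 and 0.65 rad and z of cap in the frame of neck above -0.003 m and distance between cap and neck below 0.008 m), for 0.2 s.
2. near the stop (23 to 46 degrees) the cap is pressed down at least 4 mm (angle between the x axis of cap and the x axis of neck, either way round between 0.4 and 0.8 rad and z of cap in the frame of neck below -0.004 m and distance between cap and neck below 0.015 m), for 0.05 s.
3. the cap is turned past the stop (more than 50 degrees) and has come up again, over the neck (angle between the x axis of cap and the x axis of neck, either way round above 0.88 rad and z of cap in the frame of neck above 0.002 m and distance between cap and neck below 0.08 m), for 0.05 s.
At the end, for the whole second after the job is handed in: The cap stands at rest on its plug on the tray's floor, released, grip up, within 7 degrees of upright, its plug within the tray's walls; the tray is within 40 mm of where it was (angle between cap's own z axis and vertical below 0.12 rad and z of cap in the frame of tray between 0.02 and 0.026 m and x of cap in the frame of tray between -0.05 and 0.05 m and y of cap in the frame of tray between -0.06 and 0.06 m and contact force between cap and tray above 0.3 N and linear speed of cap below 0.02 m/s and distance of tray from where it was at the start of the episode below 0.04 m); the robot touches nothing.
It fails at once if the cap falls: faster than 0.7 m/s while not held by the fingers (linear speed of cap above 0.7 m/s and contact force between the fingers and cap below 0.3 N).
It fails at once if a bystander is moved more than 40 mm (distance of any of sanding_block, file, glue, jar, mallet, offcut, mug from where it was at the start of the episode above 0.04 m).
It also fails if it takes over 50 s, if anything falls off the work surface, if the arm or the gripper's body presses on something with over 40 N, if the wrist force passes 120 N, or if a joint passes its speed limit or range.

## Working session

There is one attempt and no reset: what is moved stays moved. The work goes in short steps, Python scripts to look and compute and a tool call to move; the robot and the scene stay as the last step left them, time stands still between calls to the robot, and variables do not carry over. Pictures are saved under pics/ and viewed, and the job is handed in when it is done.

Besides the shell and the picture viewer there is one more tool, called after "Request:" as a command line: name --argument value ..., lists and objects as JSON in quotes. move_arm: Moves the arm, as the interface text tells. Its arguments: {"type":"object","properties":{"motion":{"type":"array"}},"required":["motion"]}

```bash
ls; mkdir -p pics
python3 - <<'E'
from rig import read_state, grab_frame, ticket, arm
import cv2,numpy as np
s=read_state(); print(s); print(arm, [a for a in dir(arm) if a[0]!='_'], arm.grip_depth)
for n in("scene","top"):
    f=grab_frame(n); cv2.imwrite(f"pics/{n}0.png",f["frame"][:,:,::-1]); print(n,{k:v for k,v in f.items() if k!="frame"})
E
```

```text
pics
{'time_s': 0.0, 'qpos': array([ 1.37051972,  0.5083592 , -0.23754798,  1.50113662,  0.12570355,
        1.14891381, -0.15478979]), 'dq': array([-0.00036352,  0.00094462, -0.00057625, -0.00039497,  0.00073273,
       -0.00015297, -0.00094776]), 'joint_torque': array([ 9.67068736e-04, -6.20606589e+01, -2.18585238e+00, -2.49656135e+01,
        1.29035645e-02,  1.22250241e-02, -1.88864612e-05]), 'tool_pos': array([ 0.18792836, -0.595542  ,  0.23041592]), 'ee_rot': array([[ 9.53598492e-01,  3.01080698e-01, -5.74240468e-04],
       [ 3.01081244e-01, -9.53596918e-01,  1.73264581e-03],
       [-2.59277304e-05, -1.82514147e-03, -9.99998334e-01]]), 'wrist_force': array([ 0.41444681, -0.25216359, -0.2707217 ]), 'ft_torque': array([-0.02617775,  0.01454144, -0.03153232]), 'gripper_width': 0.08542479093264259}
<Robot object at 0x7f7a86207a10> ['Unreachable', 'grip_depth'] 0.0187
scene {'fov_y': 48.297381636512654, 'cx': 287.8106225386715, 'cy': 210.18533122674555, 'world_from_camera': array([[ 6.41738507e-01, -6.41838295e-01,  4.19780052e-01,
         1.02870443e+00],
       [ 7.66922666e-01,  5.37888289e-01, -3.50008304e-01,
        -4.55069425e-01],
       [-1.14604102e-03,  5.46552643e-01,  8.37423964e-01,
         1.16551109e+00],
       [ 0.00000000e+00,  0.00000000e+00,  0.00000000e+00,
         1.00000000e+00]])}
top {'fov_y': 44.87399922380263, 'cx': 275.48261219168506, 'cy': 212.28159238403197, 'world_from_camera': array([[-0.0042388 ,  0.99588184, -0.09056156,  0.33747196],
       [-0.99994516, -0.00508849, -0.00915362, -0.03040255],
       [-0.00957674,  0.0905178 ,  0.99584879,  1.86930736],
       [ 0.        ,  0.        ,  0.        ,  1.        ]])}
```

View pics/scene0.png

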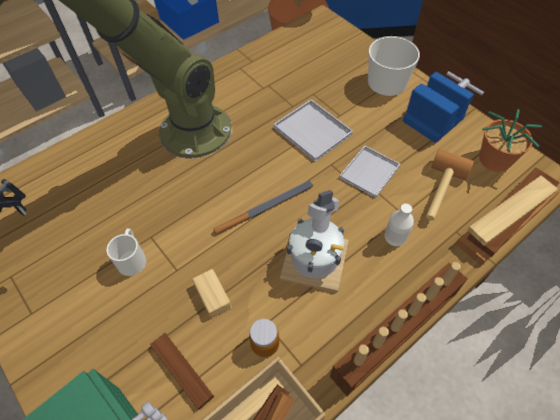

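View pics/top0.png

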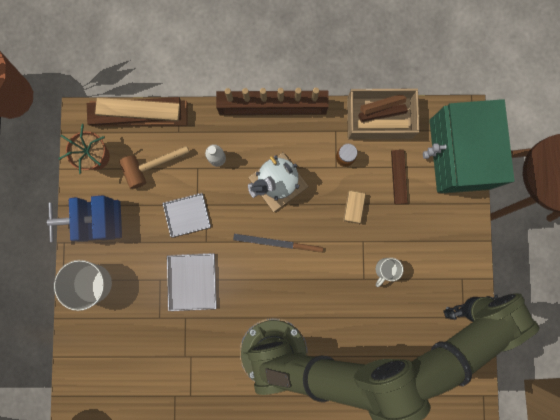

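Scene picture: the pot is at about (317,245), with its slanted grey cap at (322,205). There are two trays, a small one at (370,171) and a large one at (313,130). In the top picture the cap is at about (262,187) and the trays are at (187,215) and (192,282). Next I'll measure both trays and look at close crops.

```bash
cat > h.py <<'E'
import numpy as np,cv2
from rig import read_state, grab_frame
def cam(f):
    T=np.array(f["world_from_camera"]);F=f["frame"].shape[0]/2/np.tan(np.radians(f["fov_y"])/2)
    return T,F,f["cx"],f["cy"]
def ray(f,u,v):
    T,F,cx,cy=cam(f); d=T[:3,:3]@np.array([(u-cx)/F,-(v-cy)/F,-1]); return T[:3,3],d/np.linalg.norm(d)
def onz(f,u,v,z):
    o,d=ray(f,u,v); return o+d*(z-o[2])/d[2]
def proj(f,p):
    T,F,cx,cy=cam(f); q=T[:3,:3].T@(np.asarray(p)-T[:3,3]); return np.array([cx+F*q[0]/-q[2],cy-F*q[1]/-q[2]])
def tri(fs,ps):
    A=np.zeros((3,3));b=np.zeros(3);R=[]
    for f,p in zip(fs,ps):
        o,d=ray(f,*p);M=np.eye(3)-np.outer(d,d);A+=M;b+=M@o;R.append((o,d))
    x=np.linalg.solve(A,b); return x,[np.linalg.norm(np.cross(x-o,d)) for o,d in R]
def crop(f,u0,v0,u1,v1,k,name):
    c=f["frame"][v0:v1,u0:u1,::-1]; cv2.imwrite(name,cv2.resize(c,None,fx=k,fy=k,interpolation=cv2.INTER_CUBIC))
E
python3 - <<'E'
from h import *
S=grab_frame("scene");T=grab_frame("top")
np.save("S.npy",S,allow_pickle=True);np.save("T.npy",T,allow_pickle=True)
print(T.keys())
crop(S,270,175,370,300,6,"pics/c_s.png"); crop(T,225,135,325,225,8,"pics/c_t.png")
for n,f,bx in(("T",T,(155,185,225,320)),("S",S,(265,95,405,200))):
    hsv=cv2.cvtColor(f["frame"],cv2.COLOR_RGB2HSV)
    m=((hsv[...,1]<60)&(hsv[...,2]>110)).astype(np.uint8)
    k=np.zeros_like(m);k[bx[1]:bx[3],bx[0]:bx[2]]=1
    m=cv2.morphologyEx(m*k,cv2.MORPH_CLOSE,np.ones((3,3)))
    cs,_=cv2.findContours(m,cv2.RETR_EXTERNAL,cv2.CHAIN_APPROX_NONE)
    for c in cs:
        if cv2.contourArea(c)<300: continue
        ap=cv2.boxPoints(cv2.minAreaRect(c)) if n=="T" else cv2.approxPolyDP(c,6,True)[:,0]
        P=np.array([onz(f,u,v,0.014) for u,v in ap])
        print(n,ap.tolist());print(P.round(3).tolist(),np.linalg.norm(P-np.roll(P,-1,0),axis=1).round(3),P.mean(0).round(4))
E
```

```text
dict_keys(['frame', 'fov_y', 'cx', 'cy', 'world_from_camera'])
T [[165.45870971679688, 254.13758850097656], [214.32293701171875, 252.65687561035156], [216.033935546875, 309.12017822265625], [167.16970825195312, 310.60089111328125]]
[[0.355, 0.388, 0.014], [0.36, 0.21, 0.014], [0.157, 0.202, 0.014], [0.152, 0.379, 0.014]] [0.178 0.203 0.177 0.203] [0.2559 0.2949 0.014 ]
T [[161.3287811279297, 202.39901733398438], [201.25074768066406, 192.09658813476562], [210.3356170654297, 227.30050659179688], [170.4136505126953, 237.60293579101562]]
[[0.545, 0.406, 0.014], [0.582, 0.26, 0.014], [0.452, 0.225, 0.014], [0.415, 0.371, 0.014]] [0.151 0.134 0.15  0.134] [0.4986 0.3155 0.014 ]
S [[364, 145], [340, 177], [375, 197], [400, 164]]
[[0.417, 0.376, 0.014], [0.461, 0.228, 0.014], [0.583, 0.256, 0.014], [0.545, 0.407, 0.014]] [0.155 0.125 0.155 0.132] [0.5014 0.3167 0.014 ]
S [[310, 99], [274, 127], [314, 161], [352, 130]]
[[0.147, 0.381, 0.014], [0.169, 0.203, 0.014], [0.363, 0.208, 0.014], [0.345, 0.392, 0.014]] [0.18  0.194 0.184 0.198] [0.256 0.296 0.014]
```

View pics/c_s.png

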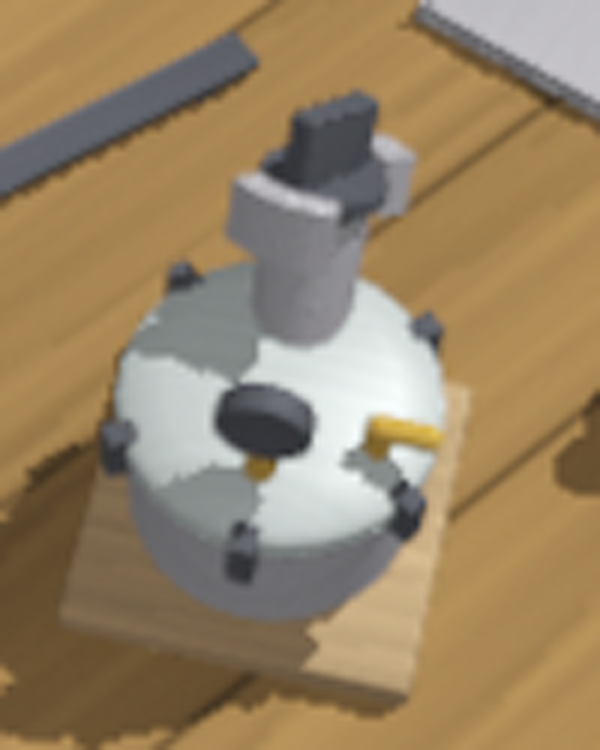

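View pics/c_t.png

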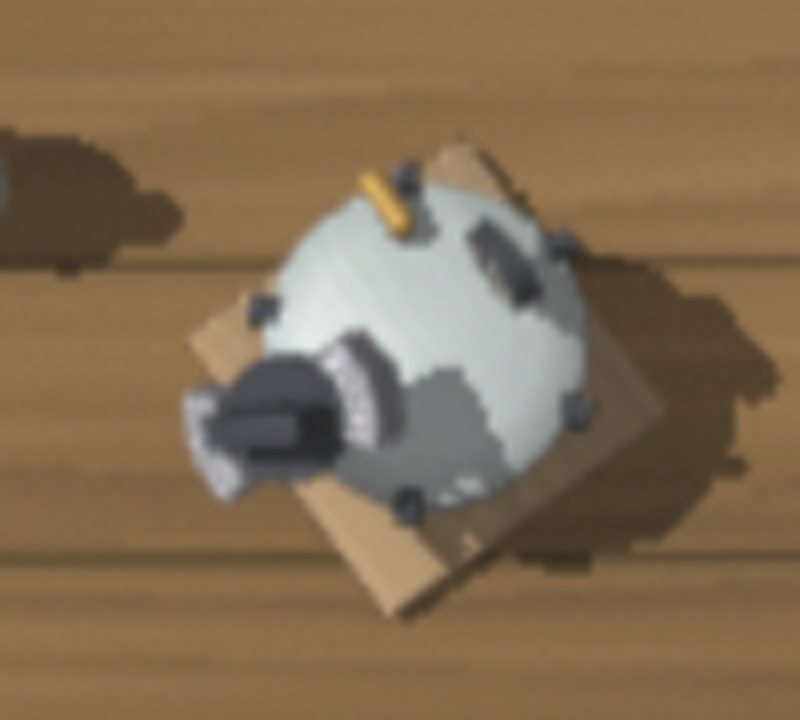

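Run:
```python
from h import *
S=np.load("S.npy",allow_pickle=True).item();T=np.load("T.npy",allow_pickle=True).item()
def c(f,u0,v0,u1,v1,k,n):
    im=f["frame"][v0:v1,u0:u1,::-1].astype(float); im=255*(im/255)**0.6
    im=cv2.resize(im.clip(0,255).astype(np.uint8),None,fx=k,fy=k,interpolation=cv2.INTER_NEAREST)
    for i in range(u0,u1,5): cv2.putText(im,str(i),((i-u0)*k,10),0,.35,(0,0,255),1); cv2.line(im,((i-u0)*k,12),((i-u0)*k,18),(0,0,255),1)
    for i in range(v0,v1,5): cv2.putText(im,str(i),(0,(i-v0)*k+4),0,.35,(0,0,255),1)
    cv2.imwrite(n,im)
c(S,305,185,345,220,18,"pics/g_s.png"); c(T,245,170,280,202,18,"pics/g_t.png")
# board
F=lambda p:(p[0]/8+225,p[1]/8+135)
P=np.array([onz(T,*F(p),0.018) for p in((460,140),(190,335),(395,615),(665,410))])
print(P.round(4),np.linalg.norm(P-np.roll(P,-1,0),axis=1),P.mean(0))
for i in range(4):
    d=P[(i+1)%4]-P[i];print(np.degrees(np.arctan2(d[1],d[0])))
print("lid",onz(T,*F((423,345)),0.118))
```

```text
[[ 0.7275 -0.0403  0.018 ]
 [ 0.6372  0.0845  0.018 ]
 [ 0.5073 -0.0093  0.018 ]
 [ 0.6012 -0.1336  0.018 ]] [0.15395373 0.16017775 0.15569375 0.15706243] [ 0.61828447 -0.02468549  0.018     ]
125.90181645611906
-144.15595177386734
-52.94888480009065
36.46623702998141
lid [ 0.61601321 -0.02313426  0.118     ]
```

View pics/g_s.png

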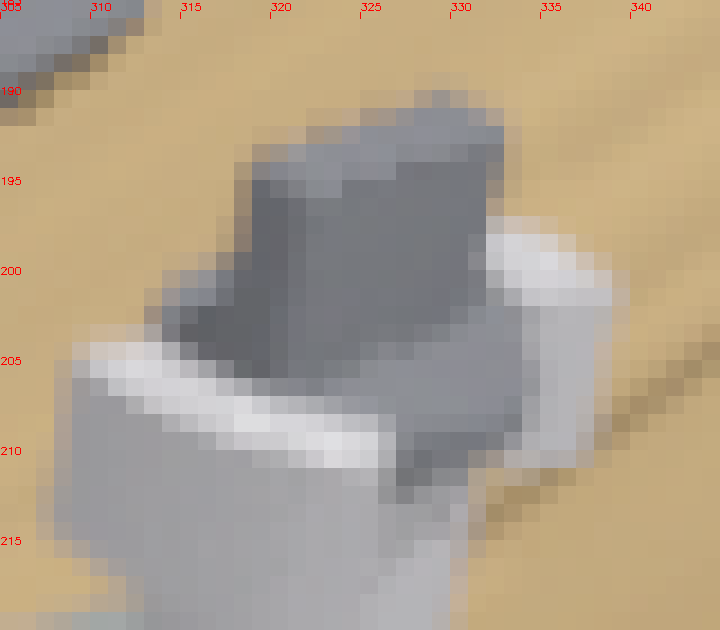

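View pics/g_t.png

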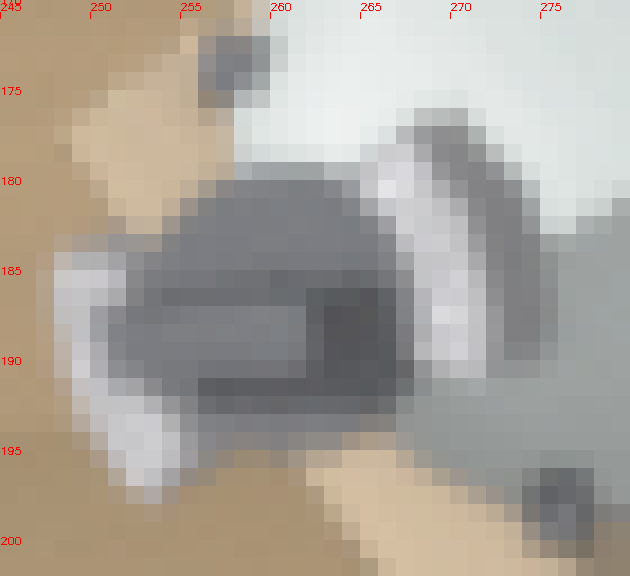

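```bash
cat > pose.py <<'E'
from h import *
def frame(yaw_pot,phi):
    a=np.radians(yaw_pot); n=np.array([-np.sin(np.pi/6)*np.cos(a),-np.sin(np.pi/6)*np.sin(a),np.cos(np.pi/6)])
    px=np.array([np.cos(a),np.sin(a),0]); py=np.cross([0,0,1],px)
    ex=np.cross(py,n)  # px tilted
    p=np.radians(phi); x=np.cos(p)*ex+np.sin(p)*np.cross(n,ex)
    return np.c_[x,np.cross(n,x),n]
E
python3 - <<'E'
from pose import *
S=np.load("S.npy",allow_pickle=True).item();T=np.load("T.npy",allow_pickle=True).item()
c,r=tri([S,T],[(325.5+.0,193.3),(256.1,188.7)]);print("top ctr",c,r)
a,_r=tri([S,T],[(331,191.8),(250.7,188.6)]);b,_=tri([S,T],[(320,195.2),(261.7,188.7)])
print(a,b,_r,_,np.linalg.norm(a-b)); d=(a-b)/np.linalg.norm(a-b)
R0=frame(-54,0); print("n",R0[:,2],"dot",d@R0[:,2]); print("phi",np.degrees(np.arctan2(d@R0[:,1],d@R0[:,0])))
o=c-0.04*R0[:,2]; print("origin",o, "in pot xy", np.array([[np.cos(np.radians(-54)),np.sin(np.radians(-54))],[-np.sin(np.radians(-54)),np.cos(np.radians(-54))]])@(o[:2]-[0.617,-0.024]))
E
```

```text
top ctr [0.56831698 0.04982616 0.20512356] [np.float64(0.0016190910757212127), np.float64(0.001619091075721258)]
[0.56987593 0.06809273 0.19678475] [0.56731013 0.03126356 0.21271902] [np.float64(0.0015593856419333888), np.float64(0.0015593856419332918)] [np.float64(0.0018695124712044126), np.float64(0.0018695124712044505)] 0.040210340897092425
n [-0.29389263  0.4045085   0.8660254 ] dot 0.008558899558210105
phi 143.84267012856697
origin [0.58007269 0.03364582 0.17048254] in pot xy [-0.06834178  0.00400854]
```

Run:
```python
from pose import *
S=np.load("S.npy",allow_pickle=True).item();T=np.load("T.npy",allow_pickle=True).item()
o=np.array([0.58007269,0.03364582,0.17048254])
for yaw,phi in((-54,144),(-54,150),(-54,138)):
    R=frame(yaw,phi)
    P=[]
    for s in(1,-1):
        for ang in(-20,47):
            for r in(31,45):
                t=np.radians(ang);P.append(s*np.array([r*np.cos(t),r*np.sin(t),0])+[0,0,11])
    for x in(23,-23):
        for y in(7,-7): P.append(np.array([x,y,40.]))
    P=np.array(P)/1000
    print(yaw,phi)
    for nm,f in(("T",T),("S",S)):
        print(nm,np.array([proj(f,o+R@p) for p in P]).round(1).tolist())
```

```text
-54 144
T [[251.6, 183.8], [248.0, 182.4], [254.5, 193.5], [252.2, 196.4], [267.6, 190.0], [271.3, 191.5], [264.7, 180.2], [267.1, 177.1], [249.7, 190.5], [249.4, 186.3], [262.1, 190.5], [261.8, 186.3]]
S [[333.9, 202.8], [338.7, 202.4], [322.5, 198.3], [322.3, 195.9], [312.0, 204.4], [307.0, 204.8], [323.6, 209.2], [323.9, 211.9], [329.1, 190.4], [333.1, 192.6], [316.5, 194.2], [320.4, 196.4]]
-54 150
T [[251.4, 184.7], [247.8, 183.7], [255.2, 194.1], [253.2, 197.3], [267.8, 189.1], [271.6, 190.1], [264.0, 179.6], [266.1, 176.2], [250.0, 191.2], [249.3, 187.0], [262.2, 189.8], [261.5, 185.6]]
S [[333.3, 202.2], [337.8, 201.6], [321.3, 198.1], [320.5, 195.7], [312.6, 205.0], [307.8, 205.7], [324.9, 209.4], [325.8, 212.0], [328.2, 190.1], [332.6, 192.2], [317.0, 194.6], [321.3, 196.7]]
-54 138
T [[251.9, 182.9], [248.4, 181.1], [253.8, 192.8], [251.3, 195.5], [267.4, 190.9], [270.9, 192.8], [265.4, 180.9], [268.1, 178.1], [249.5, 189.7], [249.5, 185.6], [261.9, 191.2], [262.0, 187.0]]
S [[334.4, 203.4], [339.4, 203.3], [323.8, 198.4], [324.1, 196.2], [311.6, 203.8], [306.3, 203.9], [322.3, 209.0], [322.0, 211.6], [330.0, 190.7], [333.6, 193.0], [316.0, 193.7], [319.6, 196.1]]
```

Choices:
- **Tray candidates:** the small one at scene (370,171), measured 134x150 mm, and the large one at (313,130), measured 178x203 mm. The small one matches the task.
- **Cap candidates:** the dark bar on the slanted neck at scene (325,193), the dark gauge at (313,246), and the yellow valve at (337,247). The close crop shows the bar between the two light claws, so that is the cap.

The bar's direction came out consistent in both views.

```bash
cat >> pose.py <<'E'
from scipy.spatial.transform import Rotation as Ro
O=np.array([0.5803,0.0338,0.1705]); YAW=-54.; PHI=146.
def tool(phi=PHI,z=0.016,O=O):
    C=frame(YAW,phi); n=C[:,2]; y=-C[:,1]; zt=-n
    return O+n*z, np.c_[np.cross(y,zt),y,zt]
def delta(p,R,s=None):
    s=s or read_state()
    return ((p-s["tool_pos"])*100).round(2), np.degrees(Ro.from_matrix(R@s["ee_rot"].T).as_rotvec()).round(2)
E
python3 - <<'E'
from pose import *
print(frame(YAW,PHI)); p,R=tool(z=0.016+0.10); print(p,R); print(delta(p,R))
E
```

```text
[[ 0.0303858  -0.95535534 -0.29389263]
 [ 0.90953333 -0.09550914  0.4045085 ]
 [-0.41451879 -0.27959645  0.8660254 ]]
[0.54620846 0.08072299 0.27095895] [[ 0.0303858   0.95535534  0.29389263]
 [ 0.90953333  0.09550914 -0.4045085 ]
 [-0.41451879  0.27959645 -0.8660254 ]]
(array([35.82, 67.65,  4.02]), array([-32.21,   0.64,  72.68]))
```

Request:
move_arm --motion '[1,4,8,0,0,6,6,5,9,14,-4,0,14,6,9,15,16,-8,0,22,6,12,21,16,-11,0,30,6,15,27,16,-15,0,38,6,18,33,16,-18,0,45,6,21,39,16,-21,0,52,6,24.5,45,16,-25,0,60,6,28,51,16,-29,0.5,66,6,31,57,16,-32,0.6,72,6,34,63,15,-32.2,0.6,72.7,6,35.8,67.6,13,-32.2,0.6,72.7,6]'

```text
time_s: 1.7
tool_pos: [0.5117, 0.0071, 0.3765]
ee_rot: [[0.034, 0.954, 0.296], [0.909, 0.094, -0.406], [-0.415, 0.283, -0.865]]
wrist_force: [0.8, -1.4, 1.3]
gripper_width: 0.0602
```

Run:
```python
from pose import *
p,R=tool(z=0.016+0.08); s=read_state(); print(s["qpos"].round(3),s["wrist_force"].round(2)); print(delta(p,R,s))
for n in("scene","top"):
    f=grab_frame(n); crop(f,210,90,370,230,4,f"pics/{n}1.png")
```

```text
[ 0.497  0.24  -1.15   1.783  0.769  1.349 -0.823] [ 0.83 -1.36  1.35]
(array([  4.03,   6.55, -12.28]), array([0.04, 0.22, 0.12]))
```

Request:
move_arm --motion '[2,4,-3,0,0.2,0.1,6,3.5,6,-7,0,0.2,0.1,6,4,6.5,-10,0,0.2,0.1,6,4,6.5,-12.3,0,0.2,0.1,6,4,6.5,-12.3,0,0.2,0.1,6]'

```text
time_s: 2.42
tool_pos: [0.5521, 0.0787, 0.2479]
ee_rot: [[0.012, 0.957, 0.291], [0.912, 0.108, -0.395], [-0.409, 0.27, -0.872]]
wrist_force: [0.5, -0.3, -0.2]
gripper_width: 0.0598
```

Run:
```python
from pose import *
p,R=tool(z=0.016); s=read_state(); print(s["qpos"].round(3),s["wrist_force"].round(2)); print(delta(p,R,s))
for n in("scene","top"):
    f=grab_frame(n); crop(f,230,120,350,230,5,f"pics/{n}2.png")
```

```text
[ 0.196  0.498 -1.055  1.864  0.973  1.325 -1.182] [ 0.5  -0.34 -0.23]
(array([ 2.35, -3.84, -6.35]), array([-0.36, -0.61, -0.87]))
```

View pics/scene2.png

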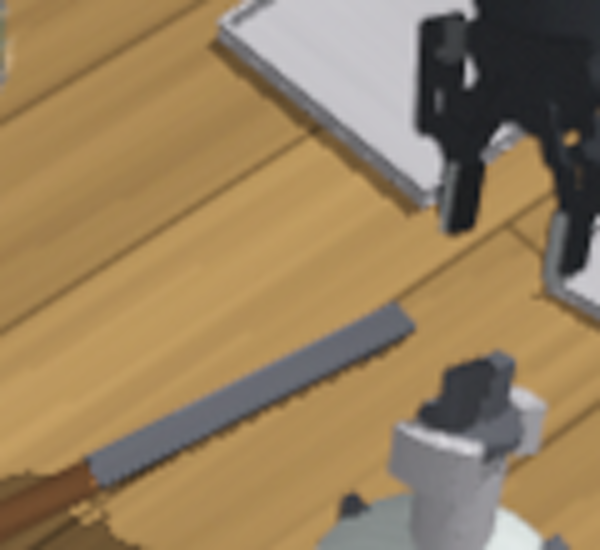

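View pics/top2.png

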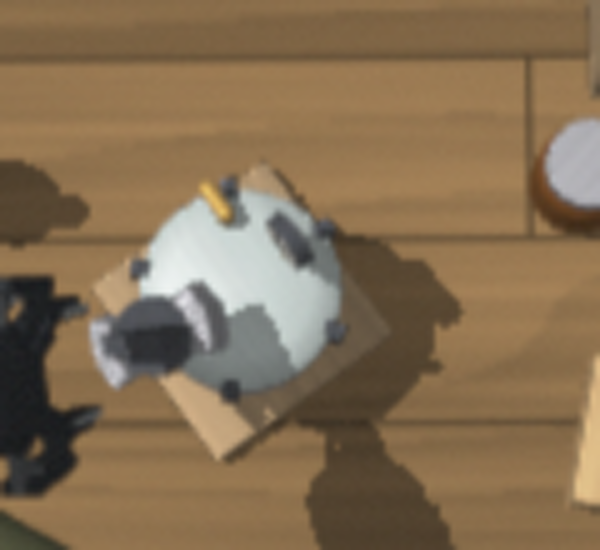

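Request:
move_arm --motion '[0.9,-1.5,-2.5,-0.3,-0.6,-0.9,6,1.5,-2.6,-4,-0.3,-0.6,-0.9,6,1.5,-2.6,-4,-0.3,-0.6,-0.9,6,1.5,-2.6,-4,-0.3,-0.6,-0.9,6]'

```text
time_s: 3.02
tool_pos: [0.5681, 0.0539, 0.211]
ee_rot: [[0.033, 0.954, 0.298], [0.911, 0.094, -0.402], [-0.412, 0.284, -0.866]]
wrist_force: [-0.3, 0.4, -0.5]
gripper_width: 0.06
```

Run:
```python
from pose import *
p,R=tool(z=0.016); s=read_state(); print(s["qpos"].round(3),s["wrist_force"].round(2)); print(delta(p,R,s))
for n,k in(("scene",(300,150,360,210)),("top",(225,160,285,220))):
    f=grab_frame(n); crop(f,*k,10,f"pics/{n}3.png")
    for b in (0,.005,.010):
        for w in(0,.03,-.03):
            q=s["tool_pos"]+s["ee_rot"]@[0,w,-b]; print(n,b,w,((proj(f,q)-k[:2])*10).round())
```

```text
[ 0.211  0.546 -1.017  1.913  1.053  1.266 -1.243] [-0.28  0.36 -0.52]
(array([ 0.75, -1.36, -2.66]), array([-0.17,  0.26,  0.03]))
scene 0 0 [261. 411.]
scene 0 0.03 [351. 458.]
scene 0 -0.03 [175. 366.]
scene 0.005 0 [265. 393.]
scene 0.005 0.03 [354. 439.]
scene 0.005 -0.03 [178. 348.]
scene 0.01 0 [268. 375.]
scene 0.01 0.03 [358. 421.]
scene 0.01 -0.03 [180. 330.]
top 0 0 [294. 282.]
top 0 0.03 [284. 192.]
top 0 -0.03 [304. 372.]
top 0.005 0 [287. 285.]
top 0.005 0.03 [277. 195.]
top 0.005 -0.03 [297. 375.]
top 0.01 0 [280. 288.]
top 0.01 0.03 [270. 197.]
top 0.01 -0.03 [290. 378.]
```

View pics/scene3.png

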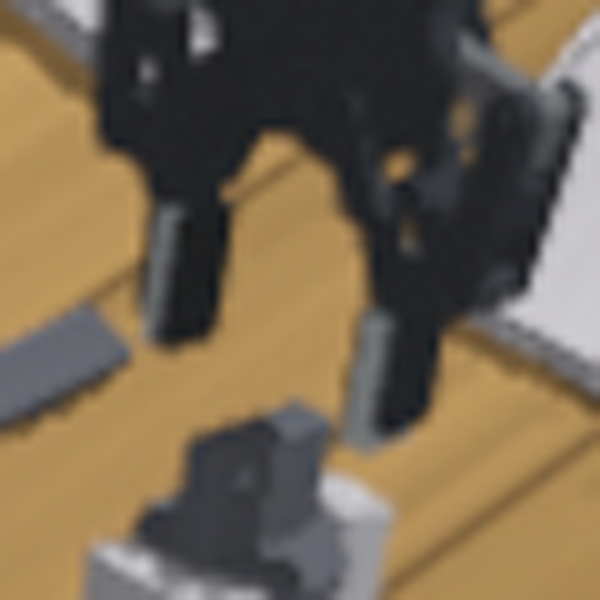

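View pics/top3.png

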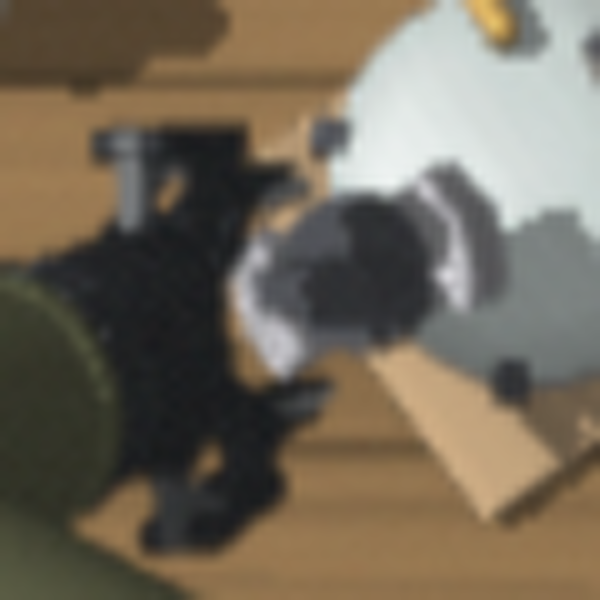

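Request:
move_arm --motion '[0.35,-0.7,-1.3,-0.2,0.3,0,6,0.67,-1.4,-2.5,-0.2,0.3,0,6,0.67,-1.4,-2.5,-0.2,0.3,0,6,0.67,-1.4,-2.5,-0.2,0.3,0,6]'

```text
time_s: 3.62
tool_pos: [0.5747, 0.0403, 0.1858]
ee_rot: [[0.03, 0.956, 0.293], [0.909, 0.096, -0.405], [-0.415, 0.279, -0.866]]
wrist_force: [-1.1, 0.2, 0.5]
gripper_width: 0.0596
```

```bash
cat > st.py <<'E'
from pose import *
import sys
tag=sys.argv[1]
s=read_state()
C=frame(YAW,PHI); d=s["tool_pos"]-O
A=-s["ee_rot"][:,1]
print("t",s["time_s"],"tcp in neck mm",(C.T@d*1000).round(1),"ang",np.degrees(np.arctan2(-(A@C[:,0]),A@C[:,1])).round(2),"F neck",(C.T@s["wrist_force"]).round(1),"M neck",(C.T@s["ft_torque"]).round(2),"w",s["gripper_width"].round(4),"tilt",np.degrees(np.arccos(-s["ee_rot"][:,2]@C[:,2])).round(2))
print("q",s["qpos"].round(2))
if tag!="-":
  for n,k in(("scene",(290,150,350,210)),("top",(235,160,295,220))):
    f=grab_frame(n); crop(f,*k,10,f"pics/{n}{tag}.png")
  a=cv2.imread(f"pics/scene{tag}.png");b=cv2.imread(f"pics/top{tag}.png")
  cv2.imwrite(f"pics/both{tag}.png",cv2.resize(np.hstack([a,b]),(800,400)))
E
python3 st.py 4
```

```text
Traceback (most recent call last):
  File "st.py", line 7, in <module>
    print("t",s["time_s"],"tcp in neck mm",(C.T@d*1000).round(1),"ang",np.degrees(np.arctan2(-(A@C[:,0]),A@C[:,1])).round(2),"F neck",(C.T@s["wrist_force"]).round(1),"M neck",(C.T@s["ft_torque"]).round(2),"w",s["gripper_width"].round(4),"tilt",np.degrees(np.arccos(-s["ee_rot"][:,2]@C[:,2])).round(2))
                                                                                                                                                                                                                 ^^^^^^^^^^^^^^^^^^^^^^^^
AttributeError: 'float' object has no attribute 'round'
```

```bash
sed -i 's/s\["gripper_width"\].round(4)/round(s["gripper_width"],4)/' st.py; python3 st.py 4
```

```text
t 3.625 tcp in neck mm [-0.6  0.5 17.5] ang 0.03 F neck [-0.1  0.9  0.8] M neck [ 0.28 -0.52  0.02] w 0.0596 tilt 0.05
q [ 0.22  0.58 -0.99  1.94  1.1   1.24 -1.27]
```

View pics/both4.png

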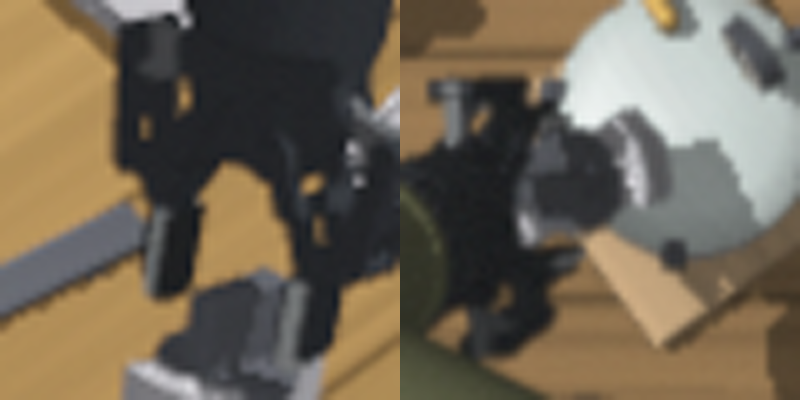

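Request:
move_arm --motion '[0,0,0,0,0,0,3,0,0,0,0,0,0,2.4,0,0,0,0,0,0,2.4]'

```text
time_s: 4.1
tool_pos: [0.5748, 0.0406, 0.1864]
ee_rot: [[0.03, 0.955, 0.294], [0.909, 0.096, -0.405], [-0.415, 0.28, -0.866]]
wrist_force: [0.3, 0.6, 0.2]
gripper_width: 0.024
```

```bash
python3 st.py 5
```

```text
t 4.1 tcp in neck mm [-0.5  0.1 18.1] ang 0.02 F neck [ 0.5 -0.5  0.3] M neck [ 0.28 -0.45  0.07] w 0.024 tilt 0.01
q [ 0.22  0.58 -0.99  1.94  1.1   1.24 -1.27]
```

View pics/both5.png

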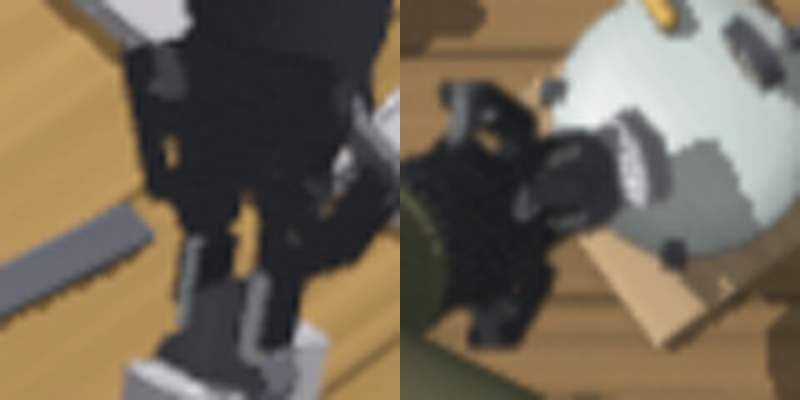

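The bar now stands between the fingers, which are 24 mm apart (scene crop left panel, around (225,310)), and there is no contact force. I'll close on it.

Request:
move_arm --motion '[0,0,0,0,0,0,1.5,0,0,0,0,0,0,0.8,0,0,0,0,0,0,0.8,0,0,0,0,0,0,0.8]'

```text
time_s: 4.7
tool_pos: [0.5738, 0.0407, 0.1862]
ee_rot: [[0.029, 0.956, 0.293], [0.909, 0.096, -0.405], [-0.415, 0.278, -0.866]]
wrist_force: [-5.7, 0.5, 2.8]
gripper_width: 0.0128
```

```bash
python3 st.py -
python3 - <<'E'
from pose import *
C=frame(YAW,PHI); print(C[:,1]*0.1, C[:,2], C[:,0]*.1)
for a in(10,20,30,34): print(a,(C[:,2]*a).round(2))
E
```

```text
t 4.7 tcp in neck mm [-0.4  1.2 18.3] ang 0.09 F neck [-0.9  4.6  4.3] M neck [ 1.23 -0.31  0.16] w 0.0128 tilt 0.07
q [ 0.22  0.58 -0.99  1.94  1.1   1.24 -1.27]
[-0.09553553 -0.00955091 -0.02795965] [-0.29389263  0.4045085   0.8660254 ] [ 0.00303858  0.09095333 -0.04145188]
10 [-2.94  4.05  8.66]
20 [-5.88  8.09 17.32]
30 [-8.82 12.14 25.98]
34 [-9.99 13.75 29.44]
```

Request:
move_arm --motion '[0,0,0,-1.76,2.43,5.2,0.8,0,0,0,-3.53,4.85,10.4,0.8,0,0,0,-5.29,7.28,15.6,0.8,0,0,0,-7.05,9.7,20.8,0.8,0,0,0,-7.94,10.92,23.4,0.8,0,0,0,-7.94,10.92,23.4,0.8]'

```text
time_s: 5.45
tool_pos: [0.5742, 0.041, 0.1862]
ee_rot: [[-0.408, 0.865, 0.294], [0.766, 0.499, -0.405], [-0.496, 0.06, -0.866]]
wrist_force: [3.2, 0.7, -0.2]
gripper_width: 0.0132
```

```bash
python3 st.py 6
```

```text
t 5.45 tcp in neck mm [-0.2  0.8 18.3] ang 27.08 F neck [ 0.8 -3.  -0.8] M neck [-0.14 -0.67  0.15] w 0.0132 tilt 0.01
q [ 0.25  0.61 -1.07  1.94  1.12  1.28 -0.82]
```

View pics/both6.png

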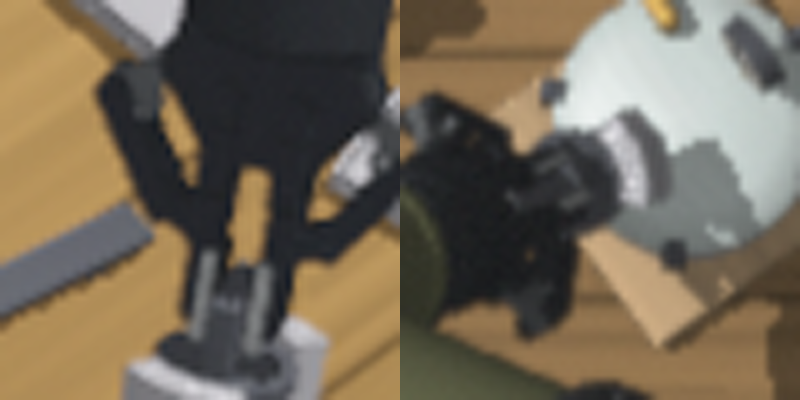

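Request:
move_arm --motion '[0,0,0,-0.44,0.61,1.3,0.8,0,0,0,-0.88,1.21,2.6,0.8,0,0,0,-0.88,1.21,2.6,0.8]'

```text
time_s: 5.92
tool_pos: [0.5744, 0.0412, 0.1862]
ee_rot: [[-0.452, 0.842, 0.294], [0.74, 0.538, -0.404], [-0.499, 0.035, -0.866]]
wrist_force: [3.5, 1.9, -2.8]
gripper_width: 0.0128
```

```bash
python3 st.py -
```

```text
t 5.925 tcp in neck mm [ 0.   0.5 18.3] ang 30.04 F neck [ 3.  -2.8 -2.7] M neck [-0.24 -0.96 -0.33] w 0.0128 tilt 0.03
q [ 0.26  0.61 -1.07  1.94  1.13  1.29 -0.77]
```

Request:
move_arm --motion '[0,0,0,-0.44,0.61,1.3,0.8,0,0,0,-0.59,0.81,1.73,0.8,0,0,0,-0.59,0.81,1.73,0.8]'

```text
time_s: 6.3
tool_pos: [0.5746, 0.0413, 0.1863]
ee_rot: [[-0.481, 0.826, 0.295], [0.721, 0.563, -0.404], [-0.499, 0.018, -0.866]]
wrist_force: [3.8, 1.8, -3.2]
gripper_width: 0.0129
```

```bash
python3 st.py -
```

```text
t 6.3 tcp in neck mm [ 0.1  0.3 18.4] ang 32.01 F neck [ 3.1 -2.9 -3.1] M neck [-0.41 -0.97 -0.83] w 0.0129 tilt 0.06
q [ 0.26  0.62 -1.08  1.94  1.13  1.29 -0.74]
```

The stop is felt: the axial moment rose to 0.83 Nm at 32°. I'll ease back 2.5°, then press along the neck axis.

Request:
move_arm --motion '[0,0,0,0.73,-1.01,-2.17,0.8,0.06,-0.08,-0.17,0.73,-1.01,-2.17,0.8,0.12,-0.16,-0.35,0.73,-1.01,-2.17,0.8,0.18,-0.24,-0.52,0.73,-1.01,-2.17,0.8,0.19,-0.26,-0.56,0.73,-1.01,-2.17,0.8,0.19,-0.26,-0.56,0.73,-1.01,-2.17,0.8]'

```text
time_s: 7.05
tool_pos: [0.5761, 0.039, 0.1816]
ee_rot: [[-0.446, 0.845, 0.295], [0.743, 0.533, -0.405], [-0.499, 0.039, -0.865]]
wrist_force: [-2.6, 1.9, 7.2]
gripper_width: 0.0128
```

```bash
python3 st.py 7
```

```text
t 7.05 tcp in neck mm [ 0.   0.4 12.9] ang 29.63 F neck [-1.4  0.3  7.7] M neck [ 0.39 -0.13 -0.05] w 0.0128 tilt 0.09
q [ 0.26  0.62 -1.07  1.94  1.14  1.28 -0.78]
```

View pics/both7.png

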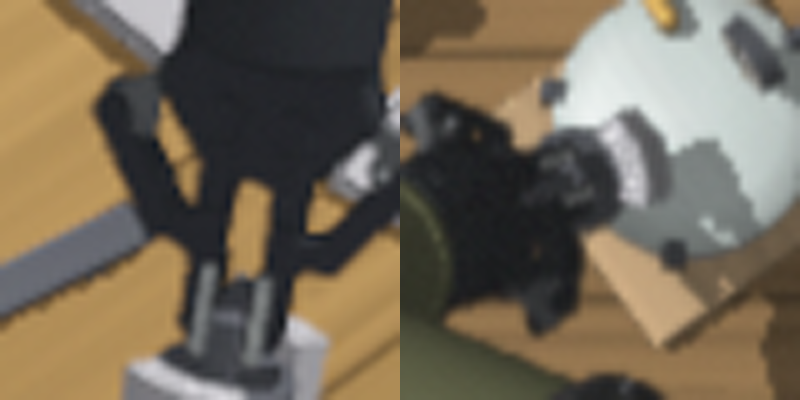

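Request:
move_arm --motion '[0.03,-0.04,-0.09,0,0,0,0.8,0.06,-0.08,-0.17,0,0,0,0.8,0.06,-0.08,-0.17,0,0,0,0.8]'

```text
time_s: 7.52
tool_pos: [0.5763, 0.0387, 0.1808]
ee_rot: [[-0.447, 0.844, 0.296], [0.741, 0.535, -0.405], [-0.5, 0.039, -0.865]]
wrist_force: [-3.0, 2.2, 7.5]
gripper_width: 0.0127
```

```bash
python3 st.py -
```

```text
t 7.525 tcp in neck mm [ 0.1  0.4 12.1] ang 29.75 F neck [-1.2  0.6  8.2] M neck [ 0.37 -0.17 -0.03] w 0.0127 tilt 0.16
q [ 0.26  0.62 -1.07  1.94  1.14  1.28 -0.78]
```

Request:
move_arm --motion '[0.035,-0.045,-0.1,-1.47,2.03,4.33,0.8,0.035,-0.045,-0.1,-2.94,4.05,8.66,0.8,0.035,-0.045,-0.1,-4.41,6.08,13,0.8,0.035,-0.045,-0.1,-4.41,6.08,13,0.8]'

```text
time_s: 8.02
tool_pos: [0.5766, 0.0394, 0.1808]
ee_rot: [[-0.653, 0.696, 0.298], [0.575, 0.712, -0.403], [-0.493, -0.092, -0.865]]
wrist_force: [-2.7, 3.8, 8.9]
gripper_width: 0.0129
```

```bash
python3 st.py -
```

```text
t 8.025 tcp in neck mm [ 0.7  0.1 12.3] ang 44.98 F neck [-0.3 -0.3 10. ] M neck [ 0.15 -0.54  0.01] w 0.0129 tilt 0.27
q [ 0.27  0.64 -1.11  1.95  1.15  1.31 -0.53]
```

Request:
move_arm --motion '[0.03,-0.06,-0.1,-1.76,2.43,5.2,0.8,0.03,-0.06,-0.1,-3.53,4.85,10.4,0.8,0.03,-0.06,-0.1,-5.29,7.28,15.6,0.8,0.03,-0.06,-0.1,-7.05,9.7,20.8,0.8,0.03,-0.06,-0.1,-7.94,10.92,23.4,0.8,0.03,-0.06,-0.1,-7.94,10.92,23.4,0.8]'

```text
time_s: 8.78
tool_pos: [0.5771, 0.0406, 0.1809]
ee_rot: [[-0.899, 0.319, 0.3], [0.185, 0.898, -0.4], [-0.397, -0.303, -0.866]]
wrist_force: [-1.2, 5.5, 6.7]
gripper_width: 0.013
```

```bash
python3 st.py 8
```

```text
t 8.775 tcp in neck mm [ 1.8 -0.5 12.7] ang 72.18 F neck [ 2.2 -1.3  8.4] M neck [-0.04 -0.81  0.06] w 0.013 tilt 0.47
q [ 0.3   0.67 -1.17  1.95  1.18  1.36 -0.08]
```

View pics/both8.png

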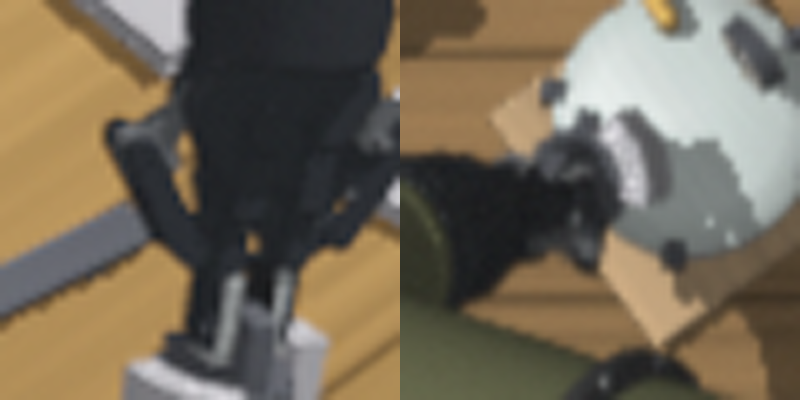

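Request:
move_arm --motion '[-0.12,0.16,0.35,0,0,0,0.8,-0.24,0.32,0.69,0,0,0,0.8,-0.35,0.49,1.04,0,0,0,0.8,-0.41,0.57,1.21,0,0,0,0.8,-0.41,0.57,1.21,0,0,0,0.8]'

```text
time_s: 9.5
tool_pos: [0.5729, 0.0459, 0.1927]
ee_rot: [[-0.899, 0.32, 0.3], [0.186, 0.897, -0.4], [-0.397, -0.304, -0.866]]
wrist_force: [1.9, -0.4, -0.2]
gripper_width: 0.0132
```

```bash
python3 st.py 9
```

```text
t 9.5 tcp in neck mm [ 1.5 -0.3 26.3] ang 72.15 F neck [-0.2 -1.7 -0.9] M neck [ 0.02 -0.56 -0.02] w 0.0132 tilt 0.43
q [ 0.3   0.65 -1.18  1.93  1.15  1.37 -0.06]
```

View pics/both9.png

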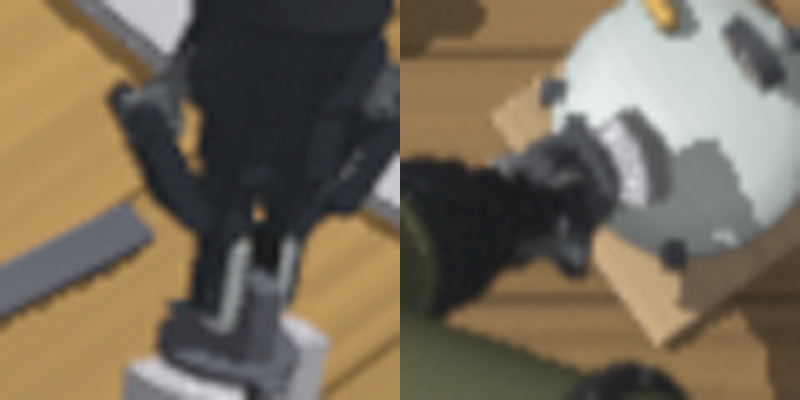

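The cap's disc at scene crop (225,345) now stands above the claws and the forces are near zero, so it is released. I'll draw it out along the axis.

Request:
move_arm --motion '[-0.29,0.4,0.87,0,0,0,0.8,-0.59,0.81,1.73,0,0,0,0.8,-0.88,1.21,2.6,0,0,0,0.8,-1.18,1.62,3.46,0,0,0,0.8,-1.47,2.02,4.33,0,0,0,0.8,-1.76,2.43,5.2,0,0,0,0.8,-1.76,2.43,6.5,0,0,0,0.8,-1.76,2.43,6.5,0,0,0,0.8]'

```text
time_s: 10.6
tool_pos: [0.5557, 0.0704, 0.2589]
ee_rot: [[-0.898, 0.321, 0.301], [0.187, 0.897, -0.4], [-0.399, -0.303, -0.866]]
wrist_force: [0.1, 0.2, -2.9]
gripper_width: 0.013
```

```bash
python3 st.py 10
python3 - <<'E'
from pose import *
s=read_state(); tray=np.array([.4995,.316,0])
# tool target vertical, keep yaw of horizontal-projected tool y
y=s["ee_rot"][:,1].copy(); 
R1=Ro.align_vectors([[0,0,-1]],[s["ee_rot"][:,2]])[0].as_matrix()@s["ee_rot"]
print(R1.round(3)); print(delta(np.array([tray[0],tray[1],0.20]),R1,s))
E
```

```text
t 10.6 tcp in neck mm [-4.1 -4.7 98.6] ang 72.08 F neck [ 1.4  0.7 -2.4] M neck [ 0.42 -0.53 -0.03] w 0.013 tilt 0.5
q [ 0.3   0.56 -1.24  1.86  1.04  1.44  0.02]
[[-0.962  0.272  0.   ]
 [ 0.272  0.962 -0.   ]
 [-0.    -0.    -1.   ]]
(array([-5.59, 24.62, -5.77]), array([24.03, 17.98,  0.  ]))
```

View pics/both10.png

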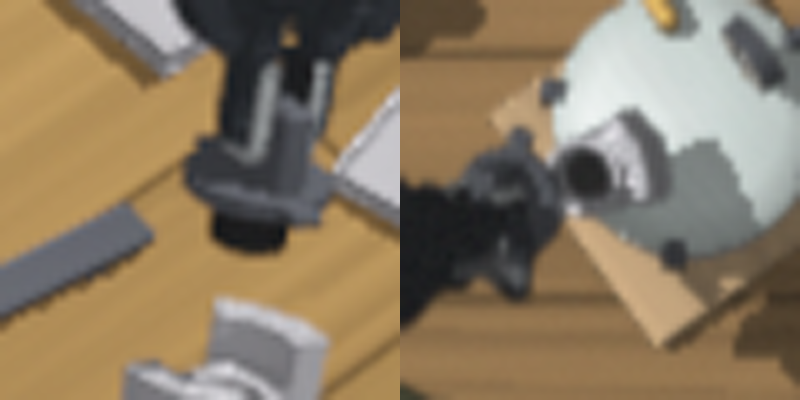

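Request:
move_arm --motion '[-0.6,3,0.5,0,0,0,0.8,-1.5,7,0.5,4,3,0,0.8,-2.5,11.5,0.5,8,6,0,0.8,-3.5,16,0,12,9,0,0.8,-4.5,20,-2,16,12,0,0.8,-5.6,24.6,-4,20,15,0,0.8,-5.6,24.6,-5.8,24,18,0,0.8,-5.6,24.6,-5.8,24,18,0,0.8,-5.6,24.6,-5.8,24,18,0,0.8]'

```text
time_s: 11.82
tool_pos: [0.4995, 0.3155, 0.2]
ee_rot: [[-0.962, 0.272, 0.0], [0.272, 0.962, -0.002], [-0.001, -0.001, -1.0]]
wrist_force: [-0.1, 0.8, -0.6]
gripper_width: 0.0132
```

Run:
```python
from pose import *
s=read_state(); tray=np.array([.4995,.316,0]); print(s["qpos"].round(2),s["tool_pos"],s["wrist_force"].round(1),s["gripper_width"])
R1=Ro.align_vectors([[0,0,-1]],[s["ee_rot"][:,2]])[0].as_matrix()@s["ee_rot"]
print(delta(np.array([tray[0],tray[1],0.06]),R1,s))
f=grab_frame("scene");crop(f,310,80,410,210,6,"pics/s11.png")
f=grab_frame("top");crop(f,140,160,240,260,6,"pics/t11.png")
```

```text
[ 0.09  0.78 -1.32  1.63  0.78  1.35 -0.05] [0.49949068 0.3154781  0.20003045] [-0.1  0.8 -0.6] 0.013240941187831028
(array([  0.  ,   0.05, -14.  ]), array([ 0.09,  0.03, -0.  ]))
```

View pics/s11.png

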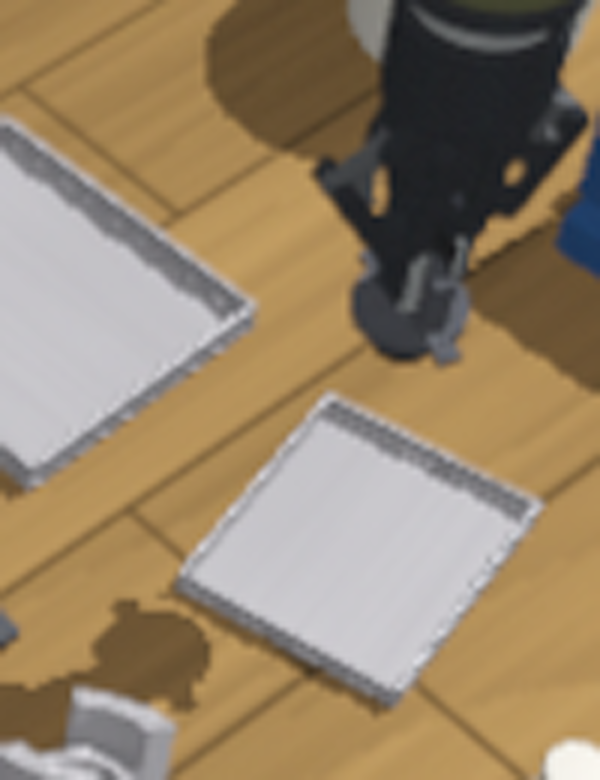

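View pics/t11.png

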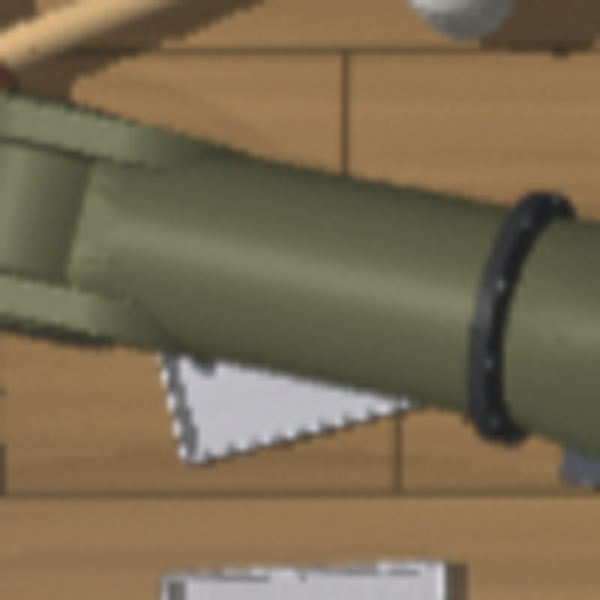

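Run:
```python
from pose import *
for n in("scene","top"):
    f=grab_frame(n);cv2.imwrite(f"pics/{n}12.png",f["frame"][:,:,::-1])
```

```text
(no output)
```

View pics/scene12.png

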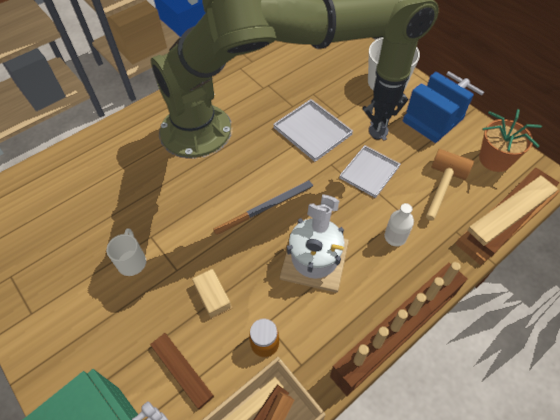

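View pics/top12.png

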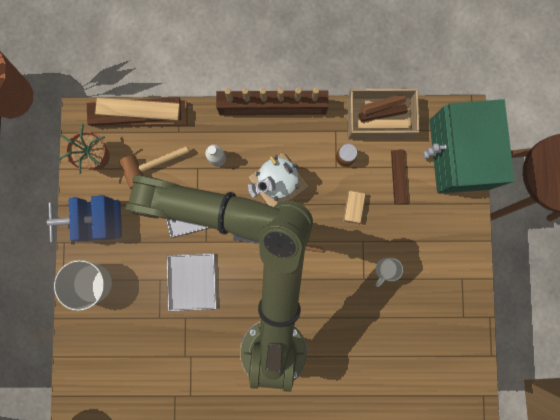

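Request:
move_arm --motion '[0,0,-3,0,0,0,0.8,0,0,-6,0,0,0,0.8,0,0,-9,0,0,0,0.8,0,0,-11.5,0,0,0,0.8,0,0,-13.5,0,0,0,0.8,0,0,-14,0,0,0,0.8,0,0,-14,0,0,0,0.8]'

```text
time_s: 12.9
tool_pos: [0.4993, 0.3166, 0.0609]
ee_rot: [[-0.963, 0.271, 0.002], [0.271, 0.963, -0.0], [-0.002, 0.0, -1.0]]
wrist_force: [-0.2, -0.7, -1.3]
gripper_width: 0.0128
```

Run:
```python
from pose import *
s=read_state(); print(s["qpos"].round(2),s["tool_pos"],s["wrist_force"].round(1),s["gripper_width"],np.degrees(np.arccos(-s["ee_rot"][2,2])))
f=grab_frame("scene");crop(f,320,110,420,210,6,"pics/s13.png")
```

```text
[ 0.04  0.92 -1.2   1.79  0.96  1.14 -0.2 ] [0.49925755 0.31656743 0.06092244] [-0.2 -0.7 -1.3] 0.012833104227399897 0.08775337002930085
```

View pics/s13.png

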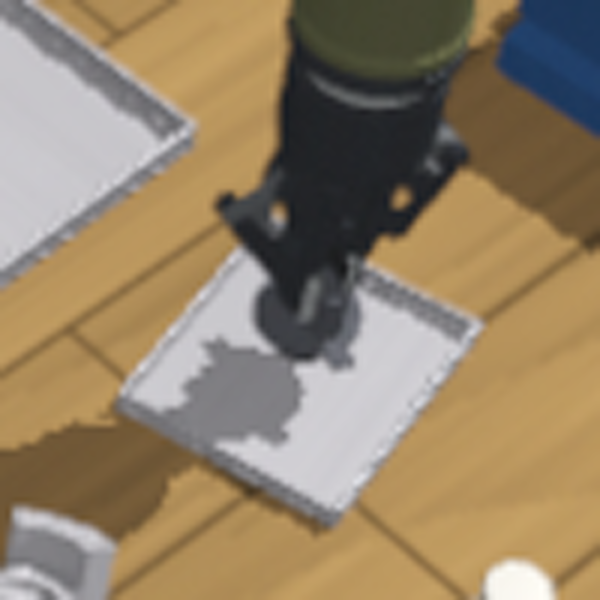

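The cap at crop (300,310) hangs level over the tray, close to its middle. I'll lower it gently.

Request:
move_arm --motion '[0,0,-0.5,0,0,0,0.8,0,0,-1,0,0,0,0.8,0,0,-1.4,0,0,0,0.8,0,0,-1.6,0,0,0,0.8,0,0,-1.6,0,0,0,0.8]'

```text
time_s: 13.58
tool_pos: [0.4993, 0.3167, 0.0452]
ee_rot: [[-0.963, 0.271, 0.002], [0.271, 0.963, 0.0], [-0.002, 0.001, -1.0]]
wrist_force: [0.1, -0.3, -1.5]
gripper_width: 0.013
```

Request:
move_arm --motion '[0,0,-0.1,0,0,0,0.8,0,0,-0.2,0,0,0,0.8,0,0,-0.2,0,0,0,0.8]'

```text
time_s: 13.95
tool_pos: [0.4993, 0.3167, 0.0431]
ee_rot: [[-0.963, 0.271, 0.002], [0.271, 0.963, 0.0], [-0.002, 0.001, -1.0]]
wrist_force: [-1.1, 0.0, -1.4]
gripper_width: 0.0128
```

Request:
move_arm --motion '[0,0,-0.1,0,0,0,0.8,0,0,-0.15,0,0,0,0.8,0,0,-0.15,0,0,0,0.8]'

```text
time_s: 14.32
tool_pos: [0.4993, 0.3167, 0.0416]
ee_rot: [[-0.963, 0.271, 0.002], [0.271, 0.963, 0.0], [-0.002, 0.001, -1.0]]
wrist_force: [0.1, -0.3, -1.6]
gripper_width: 0.0128
```

Request:
move_arm --motion '[0,0,-0.07,0,0,0,0.8,0,0,-0.12,0,0,0,0.8,0,0,-0.12,0,0,0,0.8]'

```text
time_s: 14.7
tool_pos: [0.4993, 0.3166, 0.0404]
ee_rot: [[-0.963, 0.271, 0.002], [0.271, 0.963, -0.0], [-0.002, 0.0, -1.0]]
wrist_force: [-0.9, 0.2, -1.5]
gripper_width: 0.0123
```

Request:
move_arm --motion '[0,0,-0.07,0,0,0,0.8,0,0,-0.13,0,0,0,0.8,0,0,-0.13,0,0,0,0.8]'

```text
time_s: 15.08
tool_pos: [0.4994, 0.3168, 0.0401]
ee_rot: [[-0.963, 0.271, 0.003], [0.271, 0.963, 0.0], [-0.002, 0.001, -1.0]]
wrist_force: [-1.8, -1.9, 7.9]
gripper_width: 0.0129
```

Contact is clear at a TCP height of 40 mm: the vertical force went from -1.5 to +7.9 N. I'll ease off and open.

Request:
move_arm --motion '[0,0,0,0,0,0,0.8,0,0,0,0,0,0,1.6,0,0,0,0,0,0,2.2,0,0,0,0,0,0,3.2,0,0,0,0,0,0,4,0,0,0,0,0,0,4]'

```text
time_s: 15.82
tool_pos: [0.4993, 0.3168, 0.04]
ee_rot: [[-0.963, 0.271, 0.002], [0.271, 0.963, -0.0], [-0.002, 0.001, -1.0]]
wrist_force: [-0.6, -0.3, 0.6]
gripper_width: 0.04
```

Run:
```python
from pose import *
s=read_state(); print(s["tool_pos"],s["wrist_force"].round(1),s["gripper_width"])
f=grab_frame("scene");crop(f,320,110,420,210,6,"pics/s14.png")
```

```text
[0.4993284  0.31676677 0.04001888] [-0.6 -0.3  0.6] 0.03995418558619618
```

View pics/s14.png

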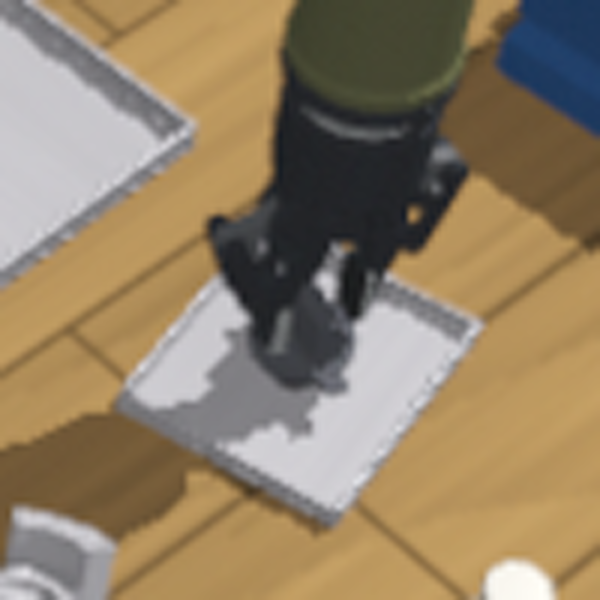

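The fingers are clear on both sides of the bar and the cap is standing. I'll withdraw straight up.

Request:
move_arm --motion '[0,0,1,0,0,0,4,0,0,3,0,0,0,4,0,0,6,0,0,0,4,0,0,10,0,0,0,4,0,0,14,0,0,0,4,-4,-4,18,0,0,0,4,-8,-9,20,0,0,0,4,-12,-13,20,0,0,0,4,-15,-17,20,0,0,0,4,-15,-17,20,0,0,0,4]'

```text
time_s: 17.12
tool_pos: [0.3477, 0.1428, 0.2406]
ee_rot: [[-0.961, 0.276, 0.005], [0.276, 0.961, -0.007], [-0.007, -0.006, -1.0]]
wrist_force: [0.7, 0.4, 1.2]
gripper_width: 0.04
```

Run:
```python
from pose import *
s=read_state(); print(s["time_s"],s["tool_pos"],s["wrist_force"].round(1),s["gripper_width"],s["qpos"].round(2))
S=grab_frame("scene");crop(S,320,110,420,210,6,"pics/s15.png")
T=grab_frame("top");crop(T,140,160,240,260,6,"pics/t15.png")
cv2.imwrite("pics/top15.png",T["frame"][:,:,::-1])
for n,f in(("S",S),("T",T)): print(n,"origin",((proj(f,[.4993,.3168,.023])-((320,110) if n=="S" else (140,160)))*6).round())
```

```text
17.125 [0.34766481 0.14282961 0.24059539] [0.7 0.4 1.2] 0.04000993141534957 [ 0.64  0.31 -1.41  2.06  0.36  1.06  0.34]
S origin [299. 348.]
T origin [270. 326.]
```

View pics/s15.png

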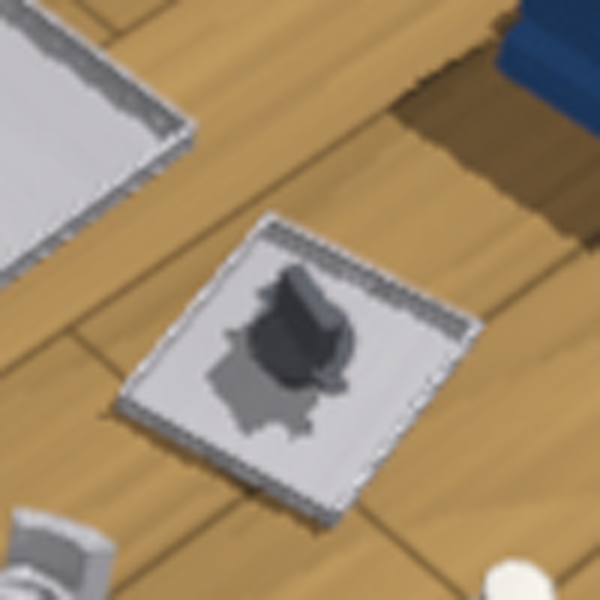

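View pics/top15.png

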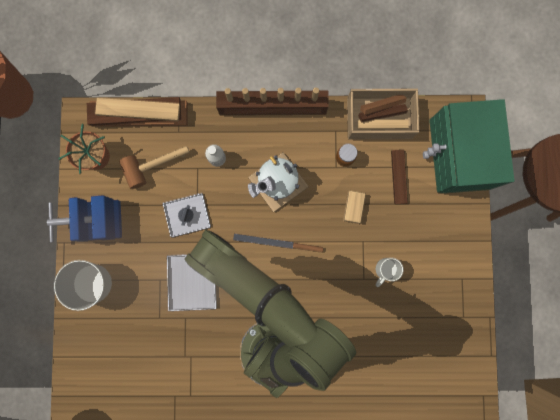

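The cap stands grip-up at about crop (300,330), near the tray's middle and level. In the top view the tray at (187,215) and all the bystanders are where they were at the start, and the robot is clear of everything. I'll hand the job in.

Run:
```python
from pose import *
from rig import ticket
s=read_state(); print(abs(s["dq"]).max(), s["qpos"][2])
print(ticket.finish_job())
```

```text
0.05194782312492242 -1.4124153334473901
the job is handed in; nothing more can be done
None
```

I opened the pressure pot's filler cap, lifted it off and set it down on its plug in the 130 x 150 mm tray. I then handed the job in at about 17 s, and no verdict was reported.

- **Turn to the first stop:** I turned the cap without pressing until I felt the stop, at 30–32° with 0.8 Nm of resistance.
- **Press and release:** I eased back about 2.5°, pressed about 6.3 mm along the neck axis and turned on to 72°. The cap came up, and I drew it out along the axis.
- **Set down:** I lowered it slowly until contact was felt at 40 mm tool height, about 9 N, then opened the fingers and moved the arm away.

In the last pictures the cap stands grip-up near the middle of the tray. The tray and the bystanders look unmoved and the robot is clear of everything.

- **By eye only:** I judged the cap's upright stance and that nothing had moved from the pictures, without measuring either.
- **Calibration:** the scene camera disagreed with the top camera by about 1 to 2 pixels (2–5 mm), and the grip absorbed that offset.
- **Joint limit:** joint 3 ended at -1.41 rad, close to its -1.43 limit but inside it.

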